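# Set the sliding length stop of the cut-off fence

### The job

Set the length stop on the cut-off fence for the next batch of blanks: with a fingertip press down the thumb pad in its middle to free the brake, keep it down while you push the stop along the fence until it sits right up against the preset stop with the pointer tongue (not the plain one), then let the pad spring back up so that the brake holds it there. Do not force the stop along with the brake on, do not pick anything up, and leave the loose things lying around where they are.

Things in the scene. Friction and masses are not known exactly. Their poses are not given: they have to be found in the camera images.
- station: The cut-off station, screwed down: plywood board 200 mm (x) by 540 mm (y), 18 mm thick, with an aluminium fence along its far side. Origin: centre of the board's underside, on the table; x across the fence, away from the robot, y along the fence, z up. Fence: 40 mm wide, centre line at x = +50 mm, flat top 68 mm above the table, a scale ledge 25 mm wide behind it. Saw guide block at its -y end.
- length_stop (a joint): Position of the sliding length stop along the fence, in m, growing along the station's +y; 0 at the station's middle. With the thumb pad up its brake holds it with about 20 N; with the pad down it slides with 1 to 2 N and stays where it is left.
- length_stop_mid (a point): The length stop: an aluminium carriage on the fence, 80 mm long (along the fence), 44 mm wide. At each end a shoulder block 16 mm long rises 32 mm above the fence top; between them is a well 48 mm long, open across the fence, with the black thumb pad in it. A flag hangs in front of the fence. This point: the middle of its sole, on the fence's top and centre line; axes as the station's.
- thumb_pad (a joint): How far the thumb pad is pressed, in m: 0 up with the brake on, 0.005 at the bottom. It starts to move at about 9 N and takes about 11 N at the bottom; the brake is off once it is down 1 mm. It springs back up when let go.
- thumb_pad_top (a point): Centre of the thumb pad's top face, 20 mm above the fence top (88 mm above the table) when up; it moves with the pad. Black ribbed plastic, 36 mm across the fence by 44 mm along it; its top lies 12 mm below the tops of the shoulders at its two ends and 6 mm above the low side walls of the well.
- pointer_stop_mid (a point): The preset stop to go to: a fixed aluminium block on the fence, 44 mm wide, 28 mm long (along it), 18 mm high, a clamp screw on top (27 mm in all), and on its far side a pointed dark steel tongue, 24 mm wide, 32 mm long, over the scale. On either side of the length stop. This point: middle of its underside; axes as the station's. With the length stop up against it the two middles are 54 mm apart.
- plain_stop_mid (a point): The other preset stop, the same fixed block without a tongue, on the other side of the length stop. Point and axes as for the pointer stop. Not the one to go to.
- square_blank: Loose wooden blank, 40 x 40 mm and 170 mm long, lying on the board in front of the fence, roughly along it. Origin: centre of its underside.
- pencil: Loose flat green carpenter's pencil, 14 x 8 mm, 145 mm long, lying on the board in front of the fence. Origin near its middle, on its underside.
- wax_tin: Loose round tin, 74 mm across, 42 mm high, on the table behind the board, to the right. Origin: centre of its underside.
- turned_blank: Loose turned wooden cylinder, 54 mm across, 95 mm high, standing on the table beyond the board's left end. Origin: centre of its underside.
- drill_chuck: Loose steel drill chuck, 52 mm across, standing on the table beyond the board's right end with its taper up, 118 mm high. Origin: centre of its underside.
- chuck_key: Loose T-shaped chuck key, 77 x 76 mm, 12 mm thick, lying on the table behind the board, to the left. Origin: on the table near the middle of its shaft.
- index_disc: Loose white disc, 96 mm across, 16 mm high, lying on the table beyond the board's left end. Origin: centre of its underside.

How it is judged (in metres and radians):
On the way, in this order (a step that is already met when the one before it is completed fails the run):
1. the thumb pad is pressed down at least 1 mm (value of joint thumb_pad above 0.001 m), for 0.1 s.
2. the length stop is up against the pointer stop, gap under 2 mm, with the pad still down (horizontal distance between length_stop_mid and pointer_stop_mid below 0.056 m and value of joint thumb_pad above 0.001 m), for 0.1 s.
At the end, for the whole second after the job is handed in: The length stop rests against the pointer stop (gap under 2 mm: middle points less than 56 mm apart), at rest, with its thumb pad fully up again (within 0.5 mm), so that the brake is on (horizontal distance between length_stop_mid and pointer_stop_mid below 0.056 m and value of joint thumb_pad below 0.0005 m and velocity of joint length_stop between -0.003 and 0.003 m/s); the robot touches nothing.
It fails at once if the length stop is forced along the fence (faster than 10 mm/s, over 6 mm from its start and not yet at the pointer stop) with its thumb pad up and the brake on (value of joint thumb_pad below 0.0003 m and distance of length_stop_mid from where it was at the start of the episode above 0.006 m and horizontal distance between length_stop_mid and pointer_stop_mid above 0.058 m and (velocity of joint length_stop above 0.01 m/s or velocity of joint length_stop below -0.01 m/s)).
It fails at once if a loose thing is lifted, carried or pushed more than 20 mm from its place (distance of any of square_blank, pencil, wax_tin, turned_blank, drill_chuck, chuck_key, index_disc from where it was at the start of the episode above 0.02 m).
It also fails if it takes over 32 s, if anything falls off the work surface, if the arm or the gripper's body presses on something with over 40 N, if the wrist force passes 120 N, or if a joint passes its speed limit or range.

### The arm

A 6-joint arm with a two-finger parallel gripper is mounted at the origin on the work surface. World frame = base frame: x ahead of the robot, y to its left, z up, the work surface at z = 0. Lengths are in mm, angles in rad, forces in N, time in s.
With the tool pointing down it reaches from about 275 to 750 mm from the base axis. Payload 10.2 kg.
Tool frame: the origin (TCP) lies midway between the tips of the shut fingers; the grasp point (between the pads) lies 19 mm behind it; z points along the fingers, y is the direction in which the jaws open and shut (so a half turn about z gives the same grasp; the last joint's range is limited). The gripper opens to 85 mm and grips with 20 to 120 N. Pads are 22 mm wide; open, the fingers measure 114 mm over their backs; the gripper's body (76 mm by 85 mm) begins 54 mm behind the grasp point. The pads swing forward as they close: fully open they stand 13 mm farther back than shut.
Start: joints at [-1.377, 0.313, 1.498, -0, 1.331, -0.223], TCP at [212.527, -480.066, 231.294] pointing down, gripper open.
Joint ranges: [-2.94, 2.94], [-0.97, 2.17], [0.19, 2.56], [-1.23, 4.37], [0.02, 3.11], [-2.88, 2.88]. Speed limits (rad/s): [2.39, 2.39, 3.01, 3.14, 3.14, 3.14].

### API

Orientations are given as a unit quaternion [w, x, y, z].
In Python, from rig import sense, capture, finish_job, search_frame, trace gives the robot as it stands.
- The arm moves only by the tool arm_command, never from a script. Its argument "steps" is one flat list of numbers, 5 for each row, row after row: the shift along the world's x, y, z in units of 50 mm (1.0 is 50 mm), then the turn about the world's z in units of 5 degrees (1.0 is 5 degrees), then the opening in per cent of the stroke, from 0 (shut) to 100 (fully open). In form: [dx, dy, dz, twist, fingers, dx, dy, dz, twist, fingers, ...]. A call has 1 to 5 rows; each row shifts and turns the commanded pose from where the row before left it; what a row does not reach is not made up. A row lasts 1/8 s, in which the tool goes at most 62.5 mm and 10.7 degrees, less where a joint would pass 70% of its speed; a pose out of reach is approached as far as the arm can. A call is refused whole if a number of a shift passes 1 or a number of a turn 1, either way. A call with a gripper value outside its range is refused whole. The fingers move at their own pace and stop on an object; "grip_force" is the grip in N (left out, the last holds). Time passes only in rows, so rows that do not move let the fingers close. It gives the time, the measured TCP pose, the force and the opening at its end, in the units of the state.
- sense(): the state, without advancing time (a new reading comes with each control period).
- capture(name): name is "side" or "top" or "wrist"; returns a dict with "frame" (384x512x3 uint8, blue, green, red), "fov_y" (degrees; the focal length in pixels is half the picture's height over the tangent of half this angle, whatever the lens; pixels are square), "cx", "cy" (the principal point, pixels), "extrinsics" (4x4, takes a point from world to camera coordinates). Camera axes: x right, y down, z forward; pixel columns grow to the right and rows downward; lengths in mm; the calibration is good to about 2 mm. The wrist camera is an equidistant fisheye: a pixel r from the principal point sees the ray r / f radians off the axis. A picture is of the moment at which its call begins. There is no depth.
- finish_job(): hands the job in, once; it reports no verdict.
Trained networks look in a picture, given as the dict that the camera call returned (one of the last four; its "shot" number tells which), for a name from the list of things; names that differ only in an ending like _2 or _b are one class to them, and where a whole thing is asked for, a point or a joint stands for the part that bears it (a point fixed in the world has none). Each returns a list of dicts, best first, with "score" (0 to 1); they miss things now and then, are a little off and sometimes report something else, mostly with a low value. They report only what shows in the picture. A call takes as long as a camera call.
- search_frame(picture, target): "point" ([x, y, z] in mm, in world coordinates, good to about 4 mm: the middle of the surface that is visible of it).
- trace(picture, target): "mask" (384x512 bool, what is visible of it).
The state is a dict: "time_s": time; "joints": joint angles; "dq": joint speeds; "tau": joint torques, N m; "eef_pos": TCP position; "ee_rot": TCP orientation; "force": force on the tool from outside, world axes, zero at the start; "wrist_torque": the same for the moment, N m; "grip_width": opening from 0.0 (shut) to 1.0 (fully open).
Only numpy, scipy, OpenCV 4.12 (cv2) and the standard library are available. Lean on these libraries where they do the work, as an engineer would, in place of code of your own. Each camera call takes 0.05 s, during which the arm holds its last target. There are 200 camera calls.

## Working session

There is one attempt and no reset: what is moved stays moved. The work goes in short steps, Python scripts to look and compute and a tool call to move; the robot and the scene stay as the last step left them, time stands still between calls to the robot, and variables do not carry over. Pictures are saved under pics/ and viewed, on a budget of 10 in all, crops included, one or two more only if the job needs it, and the job is handed in when it is done.

Besides the shell and the picture viewer there is one more tool, called after "Emit:" in YAML: its name, and indented under it one key for each argument. arm_command: Moves the arm, as the interface text tells. Its arguments: {"type":"object","properties":{"steps":{"type":"array"},"grip_force":{"type":"number"}},"required":["steps"]}

```bash
mkdir -p pics
cat > h.py <<'E'
from rig import *
import numpy as np, cv2
def proj(c,p):
    E=np.array(c["extrinsics"]);q=E[:3,:3]@np.array(p,float)+E[:3,3]
    f=c["frame"].shape[0]/2/np.tan(np.radians(c["fov_y"]/2));return np.array([c["cx"]+f*q[0]/q[2],c["cy"]+f*q[1]/q[2]])
def unproj(c,uv,z):
    E=np.array(c["extrinsics"]);f=c["frame"].shape[0]/2/np.tan(np.radians(c["fov_y"]/2))
    d=E[:3,:3].T@np.array([(uv[0]-c["cx"])/f,(uv[1]-c["cy"])/f,1]);o=-E[:3,:3].T@E[:3,3]
    return o+d*(z-o[2])/d[2]
E
python3 - <<'E'
from h import *
s=sense();print(s["time_s"],s["eef_pos"],s["ee_rot"],s["force"])
for n in("top","side"):
    c=capture(n);cv2.imwrite(f"pics/{n}0.png",cv2.resize(c["frame"],(800,600)))
    for t in("length_stop_mid","thumb_pad_top","pointer_stop_mid","plain_stop_mid","station"):
        print(n,t,[(np.round(r["point"]).tolist(),round(r["score"],2)) for r in search_frame(c,t)[:3]])
E
```

```text
0.0 [ 212.45677804 -479.81147575  230.74327553] [-6.35619313e-04  9.78367380e-01  2.06874035e-01  2.19258331e-06] [-0.33441549 -0.4165312  -0.54255576]
top length_stop_mid [([574.0, -13.0, 89.0], 0.96), ([587.0, 324.0, 89.0], 0.51)]
top thumb_pad_top [([577.0, -10.0, 88.0], 0.61)]
top pointer_stop_mid [([584.0, -159.0, 83.0], 0.56), ([585.0, 323.0, 89.0], 0.19)]
top plain_stop_mid [([570.0, 176.0, 86.0], 0.7)]
top station []
side length_stop_mid [([559.0, -2.0, 88.0], 0.92)]
side thumb_pad_top []
side pointer_stop_mid [([576.0, -150.0, 83.0], 0.61)]
side plain_stop_mid [([562.0, 190.0, 86.0], 0.47)]
side station [([536.0, 58.0, 16.0], 0.86), ([442.0, 380.0, 12.0], 0.71)]
```

View pics/top0.png

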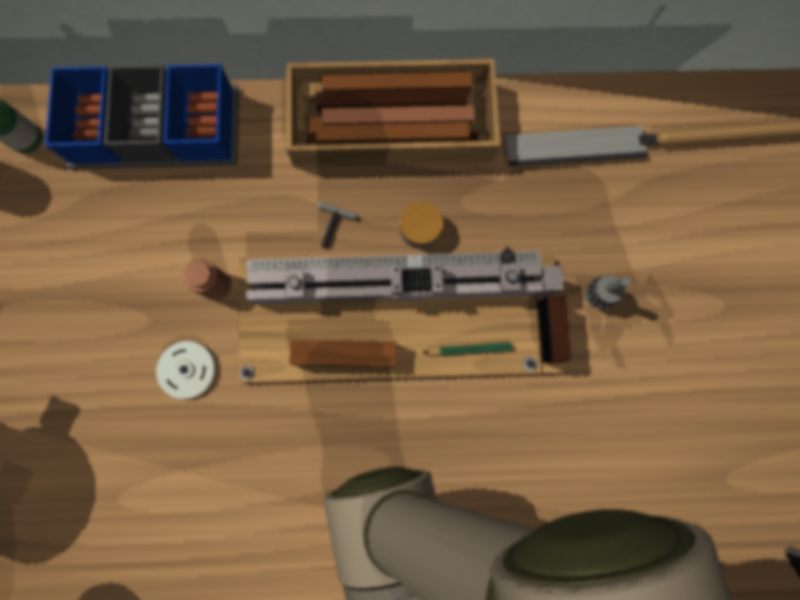

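View pics/side0.png

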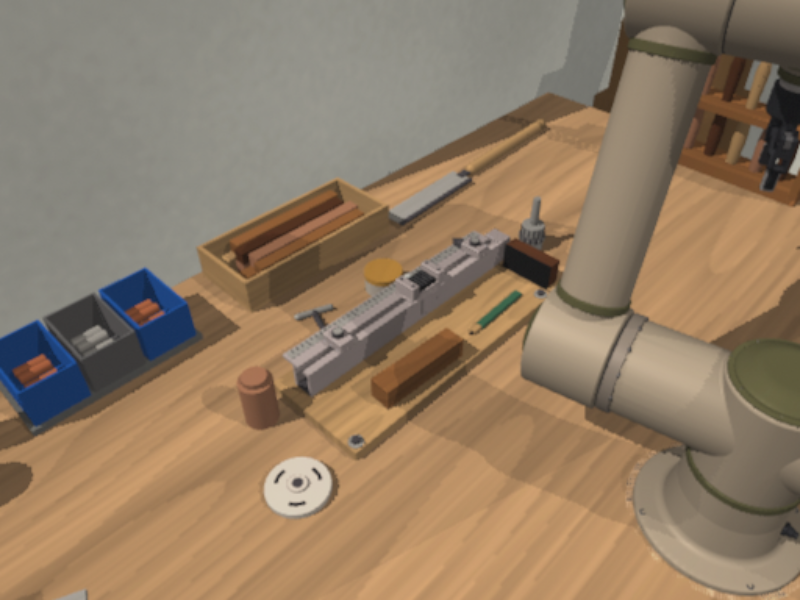

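The top view shows the tongue (508,255) at the right-hand preset stop (512,277), so the pointer stop is at -y. The plain stop is at (294,283), with the carriage and its black pad at (416,280). The side view agrees. I'll go above the pad with the jaw axis turned across the fence.

Emit:
arm_command:
  steps: [0.48,0.62,0,0.91,0,0.48,0.62,0,0.91,0,0.48,0.62,0,0.91,0,0.48,0.62,0,0.91,0,0.48,0.62,0,0.91,0]
  grip_force: 40

```text
time_s: 1.23
eef_pos: [333.2, -324.0, 231.4]
ee_rot: [0.0, 0.918, 0.397, 0.0]
force: [-0.1, -0.2, 0.1]
grip_width: 0.002
```

Emit:
arm_command:
  steps: [0.48,0.62,0,0.91,0,0.48,0.62,0,0.91,0,0.48,0.62,0,0.91,0,0.48,0.62,0,0.91,0,0.48,0.62,0,0.91,0]

```text
time_s: 1.85
eef_pos: [453.2, -169.0, 231.4]
ee_rot: [0.0, 0.821, 0.57, 0.0]
force: [0.3, -1.7, 0.4]
grip_width: -0.001
```

Emit:
arm_command:
  steps: [0.48,0.62,0,0.91,0,0.48,0.62,0,0.91,0,0.48,0.62,0,0.91,0,0.48,0.62,0,0.91,0,0,0,0,0,0]

```text
time_s: 2.48
eef_pos: [549.3, -44.4, 230.9]
ee_rot: [-0.0, 0.721, 0.693, 0.0]
force: [-0.6, 0.1, 0.2]
grip_width: -0.002
```

Run:
```python
from h import *
s=sense();print(s["time_s"],s["eef_pos"],s["ee_rot"],s["force"],s["joints"],s["grip_width"])
c=capture("wrist");cv2.imwrite("pics/w1.png",cv2.resize(c["frame"],(800,600)));print(c["fov_y"],c["cx"],c["cy"])
def fish(c,uv,z):
    E=np.array(c["extrinsics"]);f=192/np.tan(np.radians(c["fov_y"]/2))
    d=np.array(uv)-[c["cx"],c["cy"]];r=np.hypot(*d);t=r/f
    v=E[:3,:3].T@np.r_[d/max(r,1e-9)*np.sin(t),np.cos(t)];o=-E[:3,:3].T@E[:3,3];return o+v*(z-o[2])/v[2]
for n in("wrist","top"):
    if n=="top":c=capture(n)
    for t,z in(("thumb_pad_top",88),("length_stop_mid",95),("pointer_stop_mid",90),("plain_stop_mid",90)):
        for r in search_frame(c,t)[:2]: print(n,t,np.round(r["point"]),round(r["score"],2))
        for m in trace(c,t)[:1]:
            y,x=np.nonzero(m["mask"]);(u,v),wh,a=cv2.minAreaRect(np.c_[x,y].astype(np.float32))
            print("  trace",round(m["score"],2),len(x),np.round([u,v,x.mean(),y.mean()]),np.round((fish if n=="wrist" else unproj)(c,(u,v),z)))
```

```text
2.475 [549.27942261 -44.35292696 230.94170677] [-1.73093497e-04  7.20710344e-01  6.93236301e-01  3.06665538e-05] [-0.58697473  0.05991805  0.24596968] [-2.93322284e-01  3.70890591e-01  1.41808501e+00  2.28337653e-04
  1.35288892e+00 -2.54515069e-01] -0.0015069545995082608
65.70646984690485 254.46436253722771 190.71921183951673
  trace 0.87 1528 [279. 144. 279. 144.] [575. -10.  88.]
wrist length_stop_mid [573. -12.  87.] 0.89
  trace 0.63 4383 [287. 144. 281. 144.] [582.  -9.  95.]
wrist pointer_stop_mid [ 601. -159.   75.] 0.74
wrist pointer_stop_mid [541.  -6.  18.] 0.61
  trace 0.62 518 [304. 268. 303. 266.] [ 602. -148.   90.]
top thumb_pad_top [587. -18.  90.] 0.44
  trace 0.41 68 [269. 173. 269. 173.] [590. -19.  88.]
top length_stop_mid [588. -24.  89.] 0.65
  trace 0.63 121 [270. 173. 271. 172.] [588. -22.  95.]
top pointer_stop_mid [588. -25.  86.] 0.45
  trace 0.51 52 [322. 180. 322. 180.] [ 567. -149.   90.]
top plain_stop_mid [570. 175.  86.] 0.62
top plain_stop_mid [586. -24.  86.] 0.27
  trace 0.64 199 [189. 181. 189. 181.] [574. 178.  90.]
```

View wrist.

View pics/w1.png

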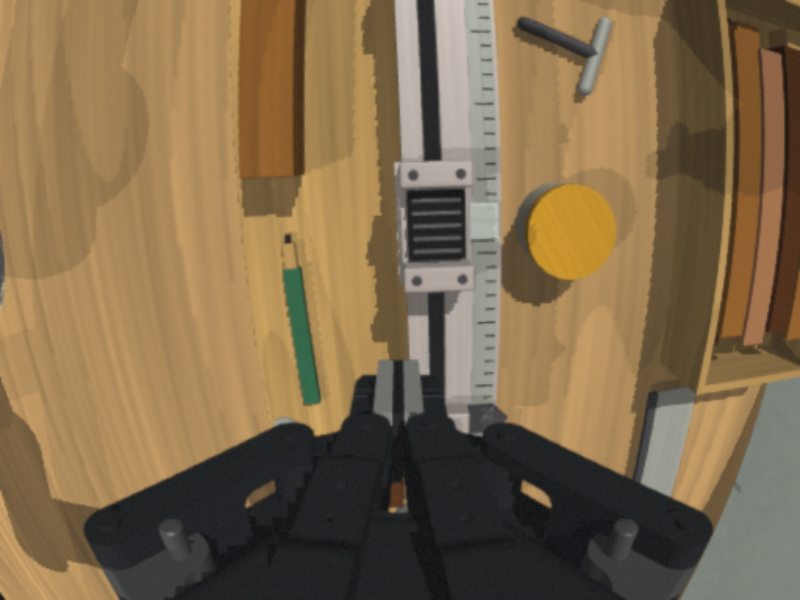

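The wrist view shows the pad at (436,225), unprojected to (575,-10), which agrees with the network. The tongue is at (488,415), on the near -y side. I'll move to a hover over the pad.

Emit:
arm_command:
  steps: [0.26,0.35,0,0.9,0,0.26,0.35,0,0,0,0,0,-0.6,0,0,0,0,-0.6,0,0,0,0,0,0,0]

```text
time_s: 4.0
eef_pos: [573.6, -10.8, 169.6]
ee_rot: [-0.002, 0.694, 0.72, -0.001]
force: [0.2, 0.0, 0.3]
grip_width: -0.004
```

```bash
cat >> h.py <<'E'
def fish(c,uv,z):
    E=np.array(c["extrinsics"]);f=192/np.tan(np.radians(c["fov_y"]/2))
    d=np.array(uv)-[c["cx"],c["cy"]];r=np.hypot(*d);t=r/f
    v=E[:3,:3].T@np.r_[d/max(r,1e-9)*np.sin(t),np.cos(t)];o=-E[:3,:3].T@E[:3,3];return o+v*(z-o[2])/v[2]
E
python3 - <<'E'
from h import *
s=sense();print(s["time_s"],s["eef_pos"],s["ee_rot"],s["force"])
c=capture("wrist");cv2.imwrite("pics/w2.png",cv2.resize(c["frame"],(800,600)))
for m in trace(c,"thumb_pad_top")[:1]:
    y,x=np.nonzero(m["mask"]);(u,v),wh,a=cv2.minAreaRect(np.c_[x,y].astype(np.float32))
    print("trace",m["score"],len(x),u,v,wh,a,fish(c,(u,v),88))
E
```

```text
4.0 [573.59384491 -10.84195948 169.58124121] [-0.00181349  0.69413883  0.719838   -0.00111327] [0.2177267  0.01761863 0.26670857]
trace 0.87 2353 255.6713409423828 196.70254516601562 (47.07712936401367, 51.96686553955078) 2.045408248901367 [574.80588673  -8.97987946  88.        ]
```

View pics/w2.png

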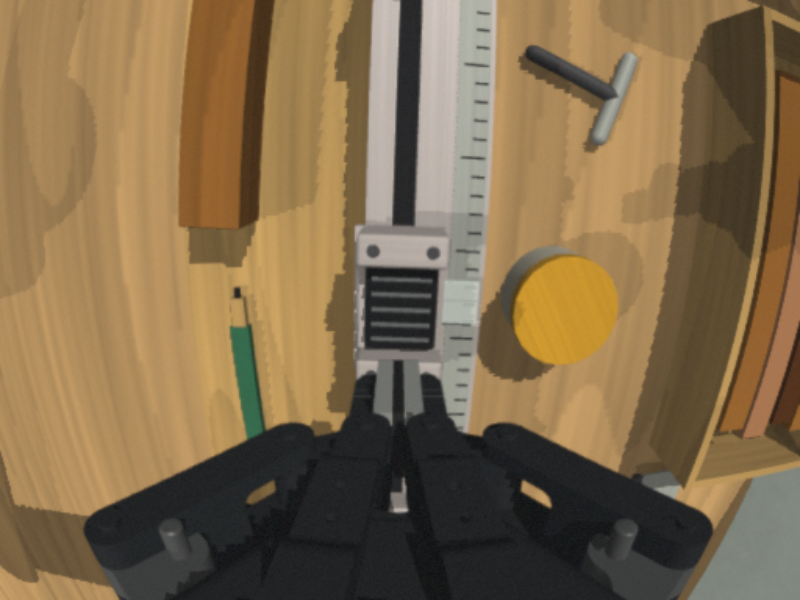

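Run:
```python
from h import *
c=capture("wrist");k=1.5625
print([np.round(fish(c,(u/k,v/k),68),1) for u,v in((410,30),(403,210))])
c=capture("top")
print([np.round(unproj(c,(u/k,v/k),z),1) for u,v,z in((294,283,88),(512,277,88),(250,299,68),(540,290,68))])
```

```text
[array([576.8, 135.6,  68. ]), array([576.8,  37.6,  68. ])]
[array([574.3, 180.4,  88. ]), array([ 574.9, -163.7,   88. ]), array([554.1, 253.8,  68. ]), array([ 556.4, -212.2,   68. ])]
```

Emit:
arm_command:
  steps: [0.02,0.03,-0.5,0,0,0,0,-0.5,0,0,0,0,-0.3,0,0,0,0,-0.15,0,0,0,0,0,0,0]

```text
time_s: 4.82
eef_pos: [575.7, -9.6, 99.1]
ee_rot: [0.0, 0.694, 0.72, 0.0]
force: [0.6, 1.0, 0.1]
grip_width: 0.004
```

The fence runs within about 0.3° of world y, so I can push along pure -y, roughly 95 mm. Now I'll press slowly.

Emit:
arm_command:
  steps: [0,0,-0.1,0,0,0,0,-0.06,0,0,0,0,-0.04,0,0,0,0,0,0,0]

```text
time_s: 5.32
eef_pos: [575.5, -9.5, 88.7]
ee_rot: [-0.0, 0.694, 0.72, -0.0]
force: [0.0, 0.1, 0.6]
grip_width: 0.004
```

Emit:
arm_command:
  steps: [0,0,-0.04,0,0,0,0,-0.03,0,0,0,0,0,0,0]

```text
time_s: 5.7
eef_pos: [575.8, -9.6, 86.3]
ee_rot: [0.0, 0.694, 0.72, 0.0]
force: [-3.5, 0.5, 9.9]
grip_width: -0.002
```

Emit:
arm_command:
  steps: [0,0,-0.04,0,0,0,0,0,0,0]

```text
time_s: 5.95
eef_pos: [575.8, -9.6, 84.4]
ee_rot: [0.0, 0.694, 0.72, 0.0]
force: [-4.0, 0.6, 9.4]
grip_width: -0.002
```

The pad is about 3.5 mm down at about 10 N. Next I'll slide toward -y.

Emit:
arm_command:
  steps: [0,-0.08,0,0,0,0,-0.1,0,0,0,0,-0.1,0,0,0,0,-0.1,0,0,0,0,-0.1,0,0,0]

```text
time_s: 6.58
eef_pos: [575.8, -33.6, 84.5]
ee_rot: [0.0, 0.694, 0.72, 0.0]
force: [-3.6, 2.3, 9.8]
grip_width: 0.002
```

Emit:
arm_command:
  steps: [0,-0.1,0,0,0,0,-0.1,0,0,0,0,-0.1,0,0,0,0,-0.1,0,0,0,0,-0.1,0,0,0]

```text
time_s: 7.2
eef_pos: [575.9, -58.7, 84.5]
ee_rot: [0.001, 0.694, 0.72, 0.0]
force: [-2.8, 0.6, 10.7]
grip_width: -0.0
```

Run:
```python
from h import *
c=capture("wrist");cv2.imwrite("pics/w3.png",cv2.resize(c["frame"],(800,600)))
c=capture("top");cv2.imwrite("pics/t3.png",cv2.resize(c["frame"][130:230,210:370],(800,500),interpolation=2))
print(sense()["force"])
```

```text
[-3.18690994 -0.79757784 10.17414862]
```

View pics/w3.png

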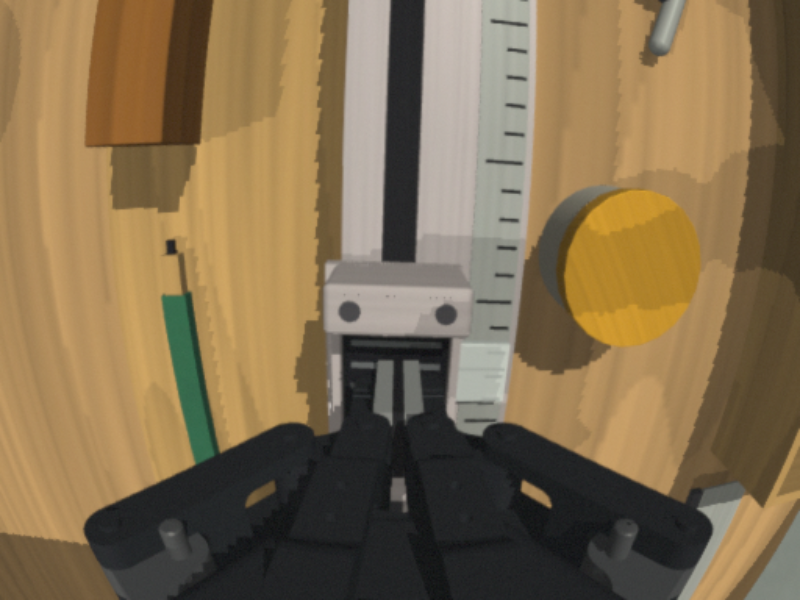

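The fingertips are on the pad (395,375), inside the well, and the carriage has come along with them. I'll continue, slower near the end.

Emit:
arm_command:
  steps: [0,-0.1,0,0,0,0,-0.1,0,0,0,0,-0.1,0,0,0,0,-0.1,0,0,0,0,-0.1,0,0,0]

```text
time_s: 7.92
eef_pos: [576.0, -83.8, 84.5]
ee_rot: [0.001, 0.694, 0.72, 0.0]
force: [-1.8, 1.7, 9.8]
grip_width: 0.001
```

Emit:
arm_command:
  steps: [0,-0.06,0,0,0,0,-0.06,0,0,0,0,-0.06,0,0,0,0,-0.06,0,0,0]

```text
time_s: 8.43
eef_pos: [576.0, -95.7, 84.5]
ee_rot: [0.001, 0.694, 0.72, 0.0]
force: [-3.0, 1.7, 9.7]
grip_width: 0.004
```

Emit:
arm_command:
  steps: [0,-0.06,0,0,0,0,-0.06,0,0,0,0,-0.04,0,0,0]

```text
time_s: 8.8
eef_pos: [576.0, -103.8, 84.6]
ee_rot: [0.001, 0.694, 0.72, 0.0]
force: [-2.3, 1.6, 10.2]
grip_width: -0.002
```

Emit:
arm_command:
  steps: [0,-0.04,0,0,0,0,-0.04,0,0,0]

```text
time_s: 9.05
eef_pos: [576.1, -106.8, 84.5]
ee_rot: [0.0, 0.694, 0.72, 0.001]
force: [-0.7, 6.6, 9.4]
grip_width: -0.003
```

Emit:
arm_command:
  steps: [0,-0.04,0,0,0,0,-0.04,0,0,0]

```text
time_s: 9.3
eef_pos: [576.3, -110.6, 84.6]
ee_rot: [0.0, 0.694, 0.72, 0.001]
force: [-0.6, 7.4, 9.5]
grip_width: -0.006
```

The sideways force rose from about 1.7 N to 7 N at y ≈ -106.5, where contact was expected. The fingers now slip on the pad. I'll check with a picture before letting go.

Run:
```python
from h import *
c=capture("side");cv2.imwrite("pics/s4.png",cv2.resize(c["frame"][120:220,210:360],(800,533),interpolation=2))
```

```text
(no output)
```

View pics/s4.png

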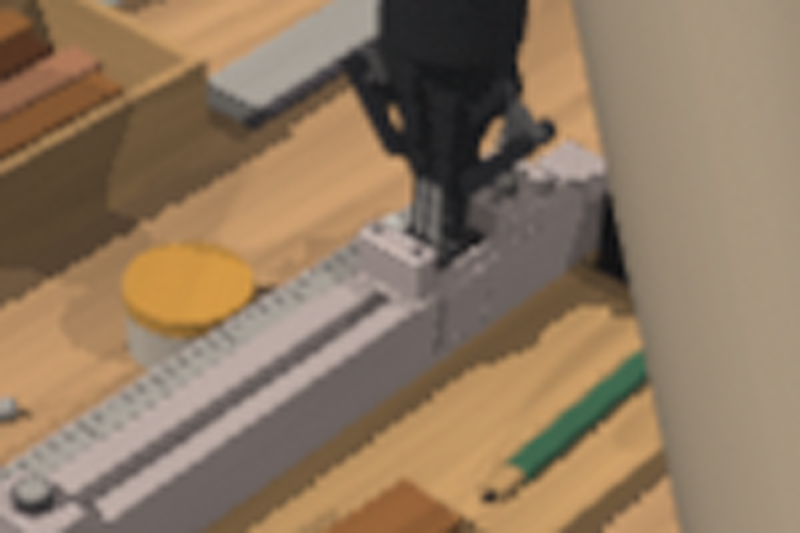

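The carriage (around 430,250) appears right up against the pointer stop (510,185). The fingers are still on the pad. I'll lift straight up.

Emit:
arm_command:
  steps: [0,0,-0.01,0,0,0,0,0.06,0,0,0,0,0.1,0,0,0,0,0.3,0,0,0,0,0.8,0,0]

```text
time_s: 9.98
eef_pos: [574.7, -111.4, 145.5]
ee_rot: [-0.002, 0.694, 0.72, -0.001]
force: [0.4, -0.0, 0.5]
grip_width: 0.003
```

Emit:
arm_command:
  steps: [0,0,1,0,0,0,-0.6,0.6,0,0,0,-0.6,0,0,0,0,0,0,0,0]

```text
time_s: 10.48
eef_pos: [575.2, -173.2, 226.3]
ee_rot: [0.0, 0.695, 0.719, -0.0]
force: [0.1, 0.1, -0.1]
grip_width: 0.001
```

Run:
```python
from h import *
s=sense();print(s["time_s"],s["eef_pos"],s["force"])
c=capture("wrist");cv2.imwrite("pics/w5.png",cv2.resize(c["frame"],(800,600)))
for t in("thumb_pad_top","pointer_stop_mid"):
    for r in search_frame(c,t)[:1]:print(t,r)
```

```text
10.475 [ 575.2447815  -173.23107875  226.3131165 ] [ 0.11615684  0.1177967  -0.09278011]
thumb_pad_top {'point': [572.1, -109.1, 88.4], 'score': 0.61}
pointer_stop_mid {'point': [583.8, -160.5, 84.1], 'score': 0.97}
```

View pics/w5.png

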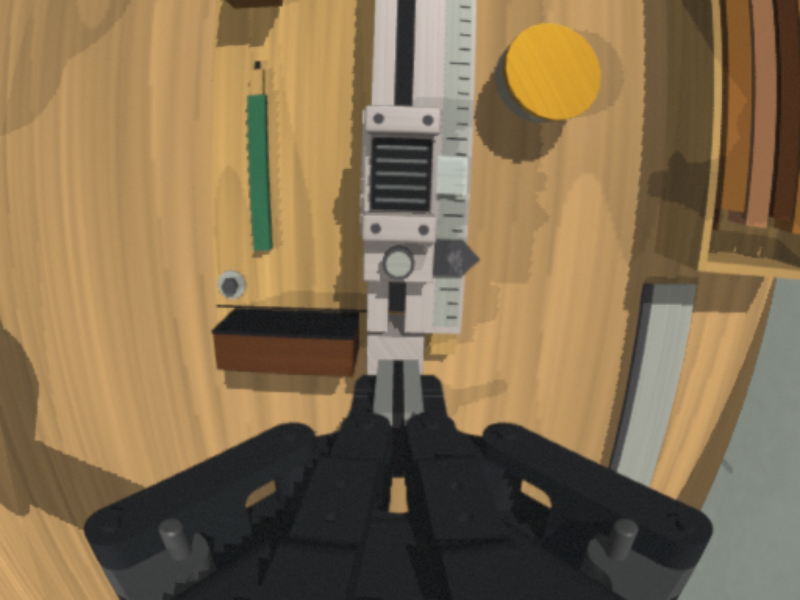

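The wrist view shows the carriage's lower shoulder (398,228) meeting the pointer stop (398,262, tongue at 458,258) with no visible gap. The arm is clear and reads about 0 N.

```bash
python3 -c "
from rig import *
print(finish_job())"
```

```text
the job is handed in; nothing more can be done
None
```

I pressed the thumb pad about 3.5 mm down with the shut fingertips, at about 10 N. I slid the stop about 97 mm toward -y until it met the pointer stop, lifted straight off and handed the job in at about 10.5 s of the 32 s allowed.

- **Contact with the pointer stop:** The sideways force rose from about 2 N to 7 N at y ≈ -106.5, where contact was expected. The last wrist picture shows no visible gap. The network put the two middles about 51 mm apart where 54 mm is nominal, which is within its 4 mm accuracy. So the gap under 2 mm rests on the force rise and the picture.
- **Brake and pad:** After the lift the network put the pad top at z = 88.4 mm, against 88 mm when up. That supports the pad being up but cannot prove it to 0.5 mm.
- **Clearance:** The wrist force read about 0 N with the arm clear. I touched none of the loose things, and those in the last wrist picture looked undisturbed.

Earlier, the top-camera network results were scattered by 10–15 mm once the arm partly blocked that view. I relied on the wrist camera instead.

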